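# Scan the code label of a soldered board

## Task

Log the finished circuit board: slide the orange shutter of the board tester fully open, take the scanner from its rest and hold it still for at least one second with its red window pointing squarely at the middle of the board's code label, about 7 cm from it. Then lower the scanner back into its rest the way it lay, letting go only when it rests there, and leave the shutter open. Do not touch the tester with the scanner, and leave the other things on the bench where they are.

Things in the scene. Friction and masses are not known exactly. Their poses are not given: they have to be found in the camera images.
- tester: Grey sloped console, fixed, 160 (x) by 200 (y) mm, 48 mm high at its low front edge (-x, towards the robot) and 106 mm at its high back edge; its face rises at 20 degrees towards +x. Origin: centre of its underside; z up. Two aluminium rails, 142 mm long and 10 mm high, run along y on the face, above and below the shutter, which slides between them.
- label (a point): Centre of the white code label with black bars, 44 mm (y) by 34 mm (along the slope), stuck on the green board on the tester's face, under the shutter at the start. In the tester's frame at (-1, -34, 79) mm. Its z axis is the label's outward normal (70 degrees above the horizontal, leaning to the tester's -x), its x axis points up the slope, its y axis is the tester's y.
- shutter (a joint): Travel of the orange shutter in m: 0 closed over the label, 0.068 fully open; it grows towards the tester's +y and stays where it is left (about 1.5 N of friction).
- shutter_grip (a point): Point to grip on the shutter's black upright fin: 11 mm below the fin's top and 33 mm above the middle of the orange plate (62 mm along y, 50 mm along the slope, 4 mm thick). The fin is 12 mm thick along y, 24 mm long along x, and upright. Its axes are the tester's.
- scanner: Cordless code scanner, about 170 g: a straight yellow handle along x, 155 mm long (x from -85 to 70 mm), 30 mm wide (y), 26 mm high, and at its +x end a head 42 mm wide, 26 mm thick and 60 mm long that points forward and down, 70 degrees below the handle. Origin: on the handle's underside, below the balance point; the middle of the handle's height is 13 mm above it. z is up as it lies in its rest.
- nose (a point): Centre of the red window at the end of the scanner's head, at (91, 0, -43) mm in the scanner's frame. Its x axis is the scanning beam, leaving the window 70 degrees below the scanner's x axis, in the scanner's xz plane; its y axis is the scanner's y.
- rest: Fixed scanner rest: dark base 130 by 80 mm and 12 mm high, with two blue forked saddles at x = -42 and +42 mm (12 mm thick along x), whose floors are 75 mm high; their side cheeks rise 14 mm more, 42 mm apart inside. Origin: centre of its underside. The scanner lies in it with its origin 75 mm above this one, within 10 mm of it along x, its x axis along the rest's x.
- spool: Bystander: spool of solder, 62 mm across, 60 mm high, loose. Origin: centre of its underside.
- coil: Bystander: coil of copper wire, 60 mm across, 16 mm high, loose. Origin: centre of its underside.
- driver: Bystander: screwdriver with a green handle, 170 mm long, lying along its x axis, loose. Origin: its underside, mid-length.
- bracket: Bystander: folded aluminium bracket, 72 by 90 mm, 50 mm high at its upright flap, loose. Origin: centre of its underside.
Mind the look-alikes: they are no part of the job. What is meant by the scanner is not blue, and is the smaller of those in its own colour.

How it is judged:
By the outcome, as a careful person would: the job done as asked, in the order asked, and still so for the second after the job is handed in, with the robot touching nothing.
It also fails if it takes over 72 s, if anything falls off the work surface, if the arm or the gripper's body presses on something with over 40 N, if the wrist force passes 120 N, or if a joint passes its speed limit or range.

## Robot

A 6-joint arm with a two-finger parallel gripper is mounted at the origin on the work surface. World frame = base frame: x ahead of the robot, y to its left, z up, the work surface at z = 0. Lengths are in m, angles in rad, forces in N, time in s.
With the tool pointing down it reaches from about 0.25 to 0.725 m from the base axis. Payload 4 kg.
Tool frame: the origin (TCP) lies between the finger pads; the fingertips stand 8 mm ahead of it and the grasp point (between the pads) lies 11 mm behind it (bot.tip_reach is the distance from the TCP to the fingertips, in m); z points along the fingers, y is the line along which they close (so a half turn about z gives the same grasp; the last joint's range is limited). The gripper opens to 85 mm and grips with 20 to 120 N. Pads are 22 mm wide; open, the fingers measure 114 mm over their backs; the gripper's body (76 mm by 85 mm) begins 54 mm behind the grasp point. The pads swing forward as they close: fully open they stand 13 mm farther back than shut.
Start: joints at [-1.234, 0.241, 0.005, 1.335, 0, 1.571], TCP at [0.165, -0.472, 0.239] pointing down, gripper open.
Joint ranges: [-2.72, 2.72], [-1.05, 1.87], [-1.09, 1.28], [-1.99, 2.15], [-1.42, 1.44], [-3.14, 3.14]. Speed limits (rad/s): [2.79, 2.79, 3.14, 3.14, 3.14, 3.14].

## Interface

Orientations are given as a unit quaternion [x, y, z, w].
In Python, from workcell import bot gives the robot as it stands.
- The arm moves only by the tool move_arm, never from a script. Its argument "deltas" is a list of rows, each a list of 7 numbers: the opening, from 0 (shut) to 1 (fully open), then the shift along the tool's x, y, z in mm, then the turn, a rotation vector about the tool's x, y, z in degrees. In form: [[gripper, tx, ty, tz, ax, ay, az], ...]. A call has 1 to 10 rows; each row shifts and turns the commanded pose from where the row before left it, along the tool's axes as they then stand; what a row does not reach is not made up. A row lasts 1/12 s, in which the tool goes at most 41.7 mm and 7.16 degrees, less where a joint would pass 70% of its speed; a pose out of reach is approached as far as the arm can. A call is refused whole if a number of a shift passes 41.7 or a number of a turn 7.16, either way. A call with a gripper value outside its range is refused whole. The fingers move at their own pace and stop on an object; the grip force is fixed at half the most. Time passes only in rows, so rows that do not move let the fingers close. It gives the time, the measured TCP pose, the force, the opening and the grip force at its end, in the units of the state.
- bot.get_obs(): the state, without advancing time (a new reading comes with each control period).
- bot.camera(name): name is "side" or "top" or "wrist"; returns the picture (384x512x3 uint8, blue, green, red); there is no depth.
- bot.calibration(name): a dict with "K" (3x3 intrinsics, pixels), "position" and "orientation" of the camera in the world. Camera axes: x right, y down, z forward; pixel columns grow to the right and rows downward; lengths in m; the calibration is good to about 2 mm. A picture is of the moment at which its call begins: read the wrist's pose just before it. calibration takes no time and is no camera call; for the wrist camera it gives the pose at the moment of the call.
- bot.job_done(): hands the job in; it is judged then, once.
Trained networks look in the newest picture that a camera, given by its name, has taken for a name from the list of things; names that differ only in an ending like _2 or _b are one class to them, and where a whole thing is asked for, a point or a joint stands for the part that bears it (a point fixed in the world has none). Each returns a list of dicts, best first, with "conf" (0 to 1); they miss things now and then, are a little off and sometimes report something else, mostly with a low value. They report only what shows in the picture. A call takes as long as a camera call. They do not tell look-alikes from the thing itself.
- bot.outline_of(query, camera): "pixels" (384x512 bool, what is visible of it) and "rect" ([left, top, width, height] in pixels, round what is visible of it).
The state is a dict: "clock": time; "joint_pos": joint angles; "joint_vel": joint speeds; "tau": joint torques, N m; "eef_pos": TCP position; "tool_rot": TCP orientation; "ft_force": force on the tool from outside, world axes, zero at the start; "ft_torque": the same for the moment, N m; "grip_width": finger opening in m; "grasp_force": force on a finger pad.
Only numpy, scipy, OpenCV 4.12 (cv2) and the standard library are available. Lean on these libraries where they do the work, as an engineer would, in place of code of your own. Each camera call takes 0.05 s, during which the arm holds its last target. There are 200 camera calls.

## Working session

There is one attempt and no reset: what is moved stays moved. The work goes in short steps, Python scripts to look and compute and a tool call to move; the robot and the scene stay as the last step left them, time stands still between calls to the robot, and variables do not carry over. Pictures are saved under pics/ and viewed, at most 10 in all, crops included, and the job is handed in when it is done.

Besides the shell and the picture viewer there is one more tool, called after "Emit:" in YAML: its name, and indented under it one key for each argument. move_arm: Moves the arm, as the interface text tells. Its arguments: {"type":"object","properties":{"deltas":{"type":"array","items":{"type":"array","items":{"type":"number"}}}},"required":["deltas"]}

```bash
mkdir -p pics; ls
python3 - <<'E'
from workcell import bot
import cv2,numpy as np
ims=[]
for c in("top","side"):
    im=bot.camera(c);cv2.imwrite(f"pics/{c}0.png",im)
    k=bot.calibration(c);print(c,np.round(k["K"],1).tolist(),np.round(k["position"],4),np.round(k["orientation"],4))
    for q in("tester","label","shutter","shutter_grip","scanner","nose","rest"):
        print(q,[(np.round(d["conf"],2),d["rect"]) for d in bot.outline_of(q,c)])
E
```

```text
pics
top [[361.8, 0.0, 255.8], [0.0, 361.8, 193.2], [0.0, 0.0, 1.0]] [0.4831 0.0355 1.1424] [-0.705   0.7081 -0.0163  0.0352]
tester [(np.float64(0.63), [309.0, 154.5, 78.7, 68.3])]
label [(np.float64(0.83), [309.4, 152.8, 78.1, 69.6]), (np.float64(0.17), [192.0, 150.0, 30.7, 60.7])]
shutter [(np.float64(0.6), [354.0, 178.3, 22.4, 17.7])]
shutter_grip [(np.float64(0.71), [352.3, 173.6, 20.0, 23.7])]
scanner [(np.float64(0.9), [194.8, 150.2, 23.9, 57.3]), (np.float64(0.75), [128.3, 147.1, 44.6, 59.1]), (np.float64(0.58), [139.6, 228.7, 64.7, 73.4])]
nose [(np.float64(0.94), [126.0, 148.4, 47.5, 55.2]), (np.float64(0.93), [194.7, 148.4, 21.5, 63.4]), (np.float64(0.78), [143.1, 227.7, 54.4, 69.5])]
rest [(np.float64(0.82), [193.6, 158.3, 33.6, 44.8])]
side [[349.1, 0.0, 256.3], [0.0, 349.1, 195.4], [0.0, 0.0, 1.0]] [ 0.2192 -0.4814  0.6977] [ 0.8776 -0.2572  0.117  -0.3872]
tester [(np.float64(0.71), [269.6, 226.2, 125.2, 133.9])]
label [(np.float64(0.73), [265.2, 229.5, 134.0, 129.6]), (np.float64(0.58), [217.0, 163.3, 46.4, 43.3])]
shutter [(np.float64(0.92), [321.9, 275.1, 42.1, 35.4])]
shutter_grip [(np.float64(0.82), [323.2, 272.1, 36.5, 42.5])]
scanner [(np.float64(0.92), [211.7, 152.5, 52.6, 34.1]), (np.float64(0.78), [96.1, 172.7, 91.6, 34.4]), (np.float64(0.72), [195.9, 136.3, 35.4, 31.9])]
nose [(np.float64(0.8), [209.8, 154.9, 55.6, 33.7]), (np.float64(0.75), [194.1, 134.3, 34.0, 37.3]), (np.float64(0.74), [91.7, 175.7, 96.2, 33.5])]
rest []
```

View pics/top0.png

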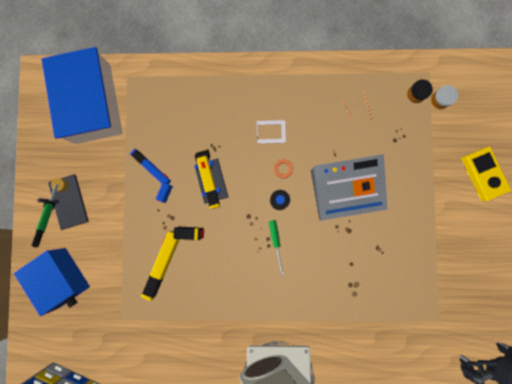

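View pics/side0.png

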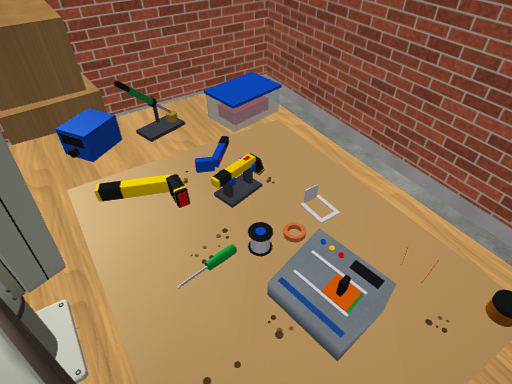

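The top view shows the tester at about (350,187) with the shutter fin at (365,187). The small yellow scanner lies in the rest at about (207,180). The big yellow one at (170,262) and the blue one at (152,175) are look-alikes. I'll enlarge the details.

```bash
python3 - <<'E'
import cv2,numpy as np
t=cv2.imread("pics/top0.png");s=cv2.imread("pics/side0.png")
z=lambda im,x,y,w,h,W,H:cv2.resize(im[y:y+h,x:x+w],(W,H),interpolation=cv2.INTER_CUBIC)
a=np.vstack([np.hstack([z(t,185,145,50,37*2-9,400//2*1,260),z(t,305,145,90,78,300,260),z(s,205,145,75,65,300,260)]),z(s,260,220,145,62+78,800,340*1)[:, :800] ])
cv2.imwrite("pics/z1.png",a)
E
cat > h.py <<'E'
import numpy as np,cv2
from workcell import bot
from scipy.spatial.transform import Rotation as R
def cal(c):
    k=bot.calibration(c);return np.array(k["K"]),np.array(k["position"]),R.from_quat(k["orientation"]).as_matrix()
def pz(c,u,v,z):
    K,p,M=cal(c) if isinstance(c,str) else c
    d=M@np.linalg.solve(K,[u,v,1.]);return p+d*(z-p[2])/d[2]
def proj(c,P):
    K,p,M=cal(c) if isinstance(c,str) else c
    q=(np.atleast_2d(P)-p)@M@K.T;return q[:,:2]/q[:,2:]
def frame(x,y,yaw,z=0):
    T=np.eye(4);T[:3,:3]=R.from_euler('z',yaw).as_matrix();T[:3,3]=[x,y,z];return T
def ap(T,P): return np.atleast_2d(P)@T[:3,:3].T+T[:3,3]
E
```

```text
(no output)
```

View pics/z1.png

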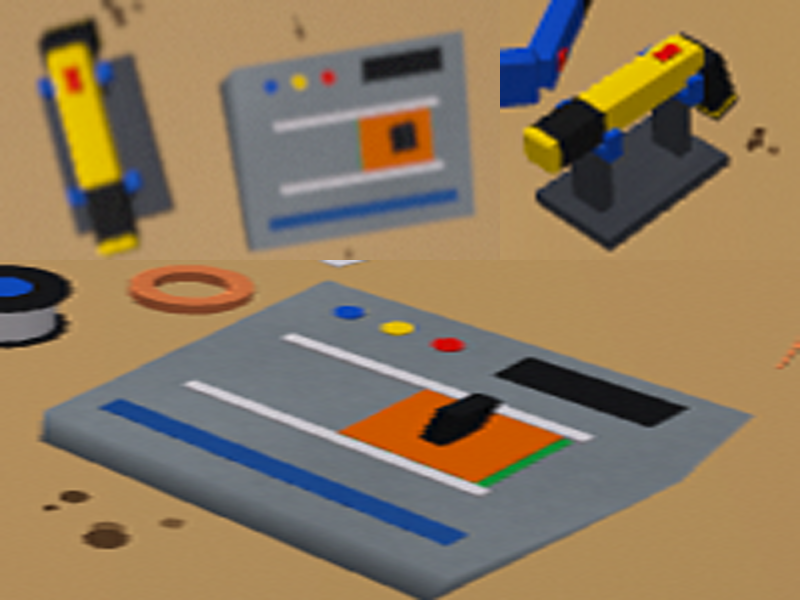

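The crop shows the scanner's head at the far end (+x, top (203,152)) and its tail at top (214,205). The shutter is closed at the tester's right end. Next I'll fit the poses to the outlines.

```bash
cat >> h.py <<'E'
from scipy.optimize import minimize
def box(x0,x1,y0,y1,z0,z1): return np.array([[x,y,z] for x in(x0,x1) for y in(y0,y1) for z in(z0,z1)])/1e3
TES=[np.array([[x,y,z] for x,zt in((-80,48),(80,106)) for y in(-100,100) for z in(0,zt)])/1e3]
_h=box(0,60,-21,21,-13,13); _b=np.array([np.cos(np.radians(70)),0,-np.sin(np.radians(70))])
_n=np.array([-_b[2],0,_b[0]])
HEAD=np.array([.0705,0,.0134])+_h[:,:1]*_b+_h[:,1:2]*[0,1,0]+_h[:,2:]*_n
SCN=[box(-85,70,-15,15,0,26),HEAD]
S=4
def mask(c,T,parts):
    m=np.zeros((384*S,512*S),np.uint8)
    for P in parts:
        q=proj(c,ap(T,P)); cv2.fillConvexPoly(m,cv2.convexHull(np.round((q+.5)*S-.5).astype(np.int32)),1)
    return cv2.resize(m.astype(np.float32),(512,384),interpolation=cv2.INTER_AREA)
def fit(obs,parts,z,x0):
    # obs: list of (cal, boolmask); returns pose + score
    def f(p):
        T=frame(p[0],p[1],p[2],z);s=0
        for c,m in obs:
            a=mask(c,T,parts);s-=np.minimum(a,m).sum()/np.maximum(a,m).sum()
        return s/len(obs)
    x0=np.array(x0,float);best=None
    for k in range(2):
        r=minimize(f,x0,method='Nelder-Mead',options=dict(initial_simplex=x0+np.vstack([np.zeros(3),np.diag([.01,.01,.08])]),xatol=2e-4,fatol=1e-4));x0=r.x
    return r.x,-r.fun
E
python3 - <<'E'
from h import *
C={c:cal(c) for c in("top","side")}
for c in C: bot.camera(c)
M={}
for q,pix in(("tester",dict(top=(350,187),side=(330,290))),("scanner",dict(top=(207,180),side=(238,170)))):
    for c in C:
        for d in bot.outline_of(q,c):
            r=d["rect"];u,v=pix[c]
            if abs(r[0]+r[2]/2-u)<12 and abs(r[1]+r[3]/2-v)<15: M[q,c]=d["pixels"].astype(np.float32);print(q,c,r,d["pixels"].sum());break
for q,parts,z,x0 in(("tester",TES,0,[*pz(C["top"],350,187,.06)[:2],.1]),("scanner",SCN,.075,[*pz(C["top"],207,178,.09)[:2],.15])):
    for cs in(("top",),("side",),("top","side")):
        o=[(C[c],M[q,c]) for c in cs if (q,c) in M]
        if o: print(q,cs,*[np.round(v,4) for v in fit(o,parts,z,x0)])
print(bot.get_obs()["clock"])
E
```

```text
tester top [309.5, 154.4, 78.6, 68.8] 3928
tester side [269.7, 225.8, 123.0, 135.5] 9227
scanner top [193.6, 150.8, 29.1, 56.9] 733
scanner side [212.6, 154.7, 52.8, 35.3] 703
tester ('top',) [ 0.5747 -0.2174  0.1621] 0.9743
tester ('side',) [ 0.5744 -0.2164  0.1575] 0.9815
tester ('top', 'side') [ 0.5747 -0.2166  0.1617] 0.9773
scanner ('top',) [0.5994 0.206  0.2628] 0.9426
scanner ('side',) [0.5978 0.2053 0.3047] 0.8043
scanner ('top', 'side') [0.5991 0.2059 0.2725] 0.8728
1.1
```

```bash
cat >> h.py <<'E'
def down(yaw): # tool z down, tool y along world heading yaw+90deg
    x=np.array([np.cos(yaw),np.sin(yaw),0]);z=np.array([0,0,-1.]);return np.array([x,np.cross(z,x),z]).T
def near(yaw,R0): # pick half-turn nearest current
    return min((down(yaw),down(yaw+np.pi)),key=lambda A:np.linalg.norm(A-R0))
def here():
    o=bot.get_obs();return np.array(o["eef_pos"]),R.from_quat(o["tool_rot"]).as_matrix(),o
def rows(wps,g,step=30,turn=6):
    """wps: list of (pos,R[,step]); straight legs from the measured pose, printed as rounded rows"""
    p,A,o=here();print("clock",round(o["clock"],2),"p",np.round(p,4),"w",round(o["grip_width"],4))
    for w in wps:
        P,B=np.array(w[0]),w[1];st=w[2] if len(w)>2 else step
        rv=R.from_matrix(A.T@B).as_rotvec();
        n=max(1,int(np.ceil(max(np.linalg.norm(P-p)*1e3/st,np.degrees(np.linalg.norm(rv))/turn))))
        out=[]
        for i in range(n):
            k=n-i
            d=np.round(A.T@(P-p)/k*1e3,0 if k>1 else 1); r=np.round(np.degrees(R.from_matrix(A.T@B).as_rotvec())/k,1)
            out.append([g,*d.tolist(),*r.tolist()]); p=p+A@d/1e3; A=A@R.from_rotvec(np.radians(r)).as_matrix()
        print("->",np.round(P,4),n,"rows:");print(str(out).replace(" ","").replace(".0,",",").replace(".0]","]"))
E
python3 - <<'E'
from h import *
T=frame(.5747,-.2166,.160)
K,p,M=cal("wrist");P,A,o=here()
print("cam in tool",np.round(A.T@(p-P),4),np.round(A.T@M,3).tolist())
print("top fin at z.125",np.round(pz("top",365.9,186.1,.125),4), "model",ap(T,[-.001,-.034,.125]))
g=ap(T,[-.001,-.034,0])[0];
tgt=[g[0],g[1],.25]
print(np.round(A,3).tolist()); rows([(tgt,near(.16,A))],1)
E
```

```text
cam in tool [ 0.0761 -0.0009 -0.1342] [[0.001, -0.955, -0.298], [1.0, 0.001, 0.0], [-0.0, -0.298, 0.955]]
top fin at z.125 [ 0.5755 -0.2463  0.125 ] model [[ 0.57912959 -0.25032505  0.125     ]]
[[0.944, 0.33, 0.0], [0.33, -0.944, 0.0], [0.0, -0.0, -1.0]]
clock 1.1 p [ 0.1652 -0.4719  0.2393] w 0.0854
-> [ 0.5791 -0.2503  0.25  ] 16 rows:
[[1,29,-5,-1,-0,-0,0.6],[1,29,-5,-1,-0,-0,0.6],[1,29,-5,-1,-0,-0,0.6],[1,29,-5,-1,-0,-0,0.6],[1,29,-6,-1,-0,-0,0.6],[1,29,-6,-1,-0,-0,0.6],[1,29,-6,-0,-0,-0,0.7],[1,28,-7,-1,-0,-0,0.6],[1,28,-7,-0,-0,-0,0.7],[1,28,-7,-1,-0,-0,0.6],[1,28,-8,-0,-0,-0,0.7],[1,28,-8,-1,-0,-0,0.6],[1,28,-8,-0,-0,-0,0.7],[1,28,-9,-1,-0,-0,0.6],[1,29,-9,-0,-0,-0,0.7],[1,27.9,-8.6,-0.7,-0,-0,0.6]]
```

Emit:
move_arm:
  deltas:
    - [1,29,-5,-1,0,0,0.6]
    - [1,29,-5,-1,0,0,0.6]
    - [1,29,-5,-1,0,0,0.6]
    - [1,29,-5,-1,0,0,0.6]
    - [1,29,-6,-1,0,0,0.6]
    - [1,29,-6,-1,0,0,0.6]
    - [1,29,-6,0,0,0,0.7]
    - [1,28,-7,-1,0,0,0.6]

```text
clock: 1.77
eef_pos: [0.3739, -0.3598, 0.2463]
tool_rot: [0.992, 0.125, 0.0, 0.0]
ft_force: [-0.1, -0.4, -0.4]
grip_width: 0.0854
grasp_force: 0.0
```

Emit:
move_arm:
  deltas:
    - [1,28,-7,0,0,0,0.7]
    - [1,28,-7,-1,0,0,0.6]
    - [1,28,-8,0,0,0,0.7]
    - [1,28,-8,-1,0,0,0.6]
    - [1,28,-8,0,0,0,0.7]
    - [1,28,-9,-1,0,0,0.6]
    - [1,29,-9,0,0,0,0.7]
    - [1,28,-9,-1,0,0,0.6]
    - [1,0,0,0,0,0,0]

```text
clock: 2.52
eef_pos: [0.5833, -0.2468, 0.2491]
tool_rot: [0.997, 0.083, 0.001, -0.001]
ft_force: [-0.1, 0.2, -0.7]
grip_width: 0.0856
grasp_force: 0.0
```

Run:
```python
from h import *
p,A,o=here();c=cal("wrist");im=bot.camera("wrist");print(p,np.round(A,3).tolist())
ds=bot.outline_of("shutter_grip","wrist")
print([(d["conf"],d["rect"]) for d in ds])
T=frame(.5747,-.2166,.160)
im2=im.copy()
def dot(P,col):
    for q in proj(c,ap(T,P)): cv2.circle(im2,tuple(int(v) for v in np.round(q)),3,col,1)
dot(TES[0],(0,255,0));dot(box(-13,11,-40,-28,93,127),(0,0,255))
dot([[-.001,-.034,.116]],(255,0,255))
cv2.imwrite("pics/w1.png",im2)
```

```text
[ 0.58329774 -0.2467949   0.24910889] [[0.986, 0.165, 0.002], [0.165, -0.986, 0.001], [0.002, -0.001, -1.0]]
[(0.82, [222.9, 165.2, 66.9, 47.7])]
```

View pics/w1.png

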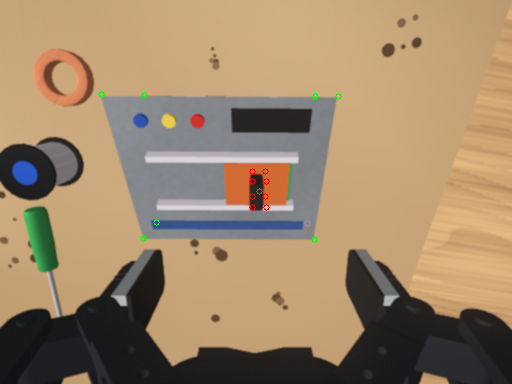

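The wrist view shows the modelled tester corners lying on the real ones. The fin is at about (256,192), 2–3 px left of the model, so I shift by about 2 mm.

Run:
```python
from h import *
T=frame(.5747,-.2166,.160);A=here()[1];B=near(.16,A)
g=lambda x,y,z:ap(T,[x,y,z])[0]
rows([(g(-.003,-.032,.15),B,30),(g(-.003,-.032,.107),B,12)],1)
d=T[:3,:3]@[0,.07,0];print("slide in tool",B.T@d*1e3)
```

```text
clock 2.62 p [ 0.5797 -0.2491  0.2494] w 0.0855
-> [ 0.5768 -0.2487  0.15  ] 4 rows:
[[1,-1,-0,25,-0,0,0],[1,-1,-0,25,-0,0,0.1],[1,-0,-0,25,-0,0,0],[1,-0.7,-0.9,24.4,-0,0.1,0.1]]
-> [ 0.5768 -0.2487  0.107 ] 4 rows:
[[1,0,0,11,-0,-0,-0],[1,0,0,11,-0,-0,-0],[1,0,0,11,-0,-0,-0],[1,0,0.1,10,-0,-0,-0]]
slide in tool [ 2.24442386e-15 -7.00000000e+01  0.00000000e+00]
```

Emit:
move_arm:
  deltas:
    - [1,-1,0,25,0,0,0]
    - [1,-1,0,25,0,0,0]
    - [1,0,0,25,0,0,0]
    - [1,-1,-1,24,0,0,0]
    - [1,0,0,11,0,0,0]
    - [1,0,0,11,0,0,0]
    - [1,0,0,11,0,0,0]
    - [1,0,0,10,0,0,0]
    - [1,0,0,0,0,0,0]
    - [1,0,0,0,0,0,0]

```text
clock: 3.45
eef_pos: [0.576, -0.2495, 0.1083]
tool_rot: [0.997, 0.08, -0.0, -0.0]
ft_force: [0.6, -1.2, 0.3]
grip_width: 0.0854
grasp_force: 0.0
```

Emit:
move_arm:
  deltas:
    - [0,0,0,0,0,0,0]
    - [0,0,0,0,0,0,0]
    - [0,0,0,0,0,0,0]
    - [0,0,0,0,0,0,0]
    - [0,0,0,0,0,0,0]
    - [0,0,0,0,0,0,0]
    - [0,0,0,0,0,0,0]
    - [0,0,0,0,0,0,0]

```text
clock: 4.12
eef_pos: [0.5761, -0.2494, 0.1087]
tool_rot: [0.997, 0.08, 0.0, 0.0]
ft_force: [-0.2, 1.2, 2.3]
grip_width: 0.0108
grasp_force: 59.7
```

Emit:
move_arm:
  deltas:
    - [0,0,-6,0,0,0,0]
    - [0,0,-10,0,0,0,0]
    - [0,0,-10,0,0,0,0]
    - [0,0,-10,0,0,0,0]
    - [0,0,-10,0,0,0,0]
    - [0,0,-10,0,0,0,0]
    - [0,0,-8,0,0,0,0]
    - [0,0,-2,0,0,0,0]
    - [0,0,0,0,0,0,0]
    - [0,0,0,0,0,0,0]

```text
clock: 4.95
eef_pos: [0.5654, -0.1835, 0.1086]
tool_rot: [0.997, 0.08, 0.0, -0.001]
ft_force: [-1.1, 0.5, 6.8]
grip_width: 0.0112
grasp_force: 60.5
```

Emit:
move_arm:
  deltas:
    - [0,0,-1,0,0,0,0]
    - [0,0,-1,0,0,0,0]
    - [0,0,0,0,0,0,0]

```text
clock: 5.2
eef_pos: [0.5654, -0.1834, 0.1086]
tool_rot: [0.997, 0.08, 0.0, 0.001]
ft_force: [-0.6, -5.0, 4.7]
grip_width: 0.0112
grasp_force: 60.4
```

Emit:
move_arm:
  deltas:
    - [0,0,-1,0,0,0,0]
    - [0,0,-1,0,0,0,0]
    - [0,0,0,0,0,0,0]
    - [0,0,0,0,0,0,0]

```text
clock: 5.53
eef_pos: [0.5654, -0.1833, 0.1087]
tool_rot: [0.997, 0.079, 0.0, 0.003]
ft_force: [0.9, -9.1, 3.6]
grip_width: 0.0112
grasp_force: 60.2
```

Emit:
move_arm:
  deltas:
    - [0,0,3,0,0,0,0]
    - [1,0,0,0,0,0,0]
    - [1,0,0,0,0,0,0]
    - [1,0,0,0,0,0,0]
    - [1,0,0,0,0,0,0]
    - [1,0,0,0,0,0,0]
    - [1,0,0,0,0,0,0]
    - [1,0,0,-15,0,0,0]
    - [1,0,0,-30,0,0,0]
    - [1,0,0,-30,0,0,0]

```text
clock: 6.37
eef_pos: [0.5641, -0.1827, 0.1826]
tool_rot: [0.997, 0.08, -0.002, -0.001]
ft_force: [0.7, -0.3, 0.5]
grip_width: 0.0852
grasp_force: 0.0
```

Run:
```python
from h import *
A=here()[1];B=near(.265,A);S=frame(.599,.206,.265)
p=ap(S,[0,0,0])[0]
rows([([.566,-.183,.27],A),([p[0]-.03,p[1],.27],B)],1)
```

```text
clock 6.37 p [ 0.5641 -0.1827  0.1826] w 0.0852
-> [ 0.566 -0.183  0.27 ] 3 rows:
[[1,1,0,-29,0,0,0],[1,0,0,-29,0,0,0],[1,0.5,0.4,-29.5,0,0,0]]
-> [0.569 0.206 0.27 ] 13 rows:
[[1,5,-29,0,-0,0,-0.5],[1,5,-29,0,-0,0,-0.5],[1,6,-29,0,-0,0,-0.5],[1,6,-29,0,-0,0,-0.4],[1,6,-30,0,-0,0,-0.5],[1,6,-29,0,-0,0,-0.4],[1,6,-29,0,-0,0,-0.5],[1,7,-29,0,-0,0,-0.4],[1,7,-29,0,-0,0,-0.5],[1,7,-29,0,-0,0.1,-0.4],[1,7,-30,0,-0,0,-0.5],[1,8,-29,0,-0.1,0,-0.4],[1,8,-29.6,0.6,-0,0.1,-0.5]]
```

Emit:
move_arm:
  deltas:
    - [1,0,0,-30,0,0,0]
    - [1,0,0,-30,0,0,0]
    - [1,0,0,-25,0,0,0]
    - [1,5,-29,0,0,0,-0.5]
    - [1,5,-29,0,0,0,-0.5]
    - [1,6,-29,0,0,0,-0.5]
    - [1,6,-29,0,0,0,-0.4]
    - [1,6,-30,0,0,0,-0.5]
    - [1,6,-29,0,0,0,-0.4]
    - [1,6,-29,0,0,0,-0.5]

```text
clock: 7.2
eef_pos: [0.5667, 0.0262, 0.2684]
tool_rot: [0.994, 0.109, 0.0, -0.0]
ft_force: [0.4, 0.1, 0.4]
grip_width: 0.0853
grasp_force: 0.0
```

Emit:
move_arm:
  deltas:
    - [1,7,-29,0,0,0,-0.4]
    - [1,7,-29,0,0,0,-0.5]
    - [1,7,-29,0,0,0,-0.4]
    - [1,7,-30,0,0,0,-0.5]
    - [1,8,-29,0,0,0,-0.4]
    - [1,8,-29,0,0,0,-0.5]
    - [1,0,0,0,0,0,0]
    - [1,0,0,0,0,0,0]

```text
clock: 7.87
eef_pos: [0.574, 0.1848, 0.2681]
tool_rot: [0.988, 0.151, -0.002, -0.009]
ft_force: [0.9, -0.2, -0.5]
grip_width: 0.0852
grasp_force: 0.0
```

Run:
```python
from h import *
p,A,o=here();c=cal("wrist");im=bot.camera("wrist");print(p,np.round(A,3).tolist())
ds=bot.outline_of("scanner","wrist")
print([(d["conf"],d["rect"]) for d in ds])
for d in ds[:2]:
    print(fit([(c,d["pixels"].astype(np.float32))],SCN,.075,[.599,.206,.265]))
bot.camera("top")
for d in bot.outline_of("shutter_grip","top"): print(d["rect"])
T=frame(.599,.206,.265,.075);im2=im.copy()
for P,col in((SCN[0],(0,0,255)),(SCN[1],(255,0,255)),(box(-48,-36,-21,21,0,14),(0,255,0)),(box(36,48,-21,21,0,14),(0,255,0))):
    for q in proj(c,ap(T,P)): cv2.circle(im2,tuple(int(v) for v in np.round(q)),3,col,1)
cv2.imwrite("pics/w2.png",im2)
```

```text
[0.57395675 0.18480809 0.2681475 ] [[0.954, 0.299, -0.006], [0.299, -0.954, 0.016], [-0.001, -0.017, -1.0]]
[(0.76, [223.0, 39.9, 45.5, 185.1]), (0.71, [47.5, 208.1, 149.7, 107.9]), (0.65, [49.8, 0.3, 97.2, 149.3])]
(array([0.59630672, 0.20719505, 0.2663167 ]), np.float64(0.9514674544334412))
(array([0.599, 0.206, 0.265]), np.float64(-0.0))
[328.8, 181.5, 22.0, 17.9]
```

View pics/w2.png

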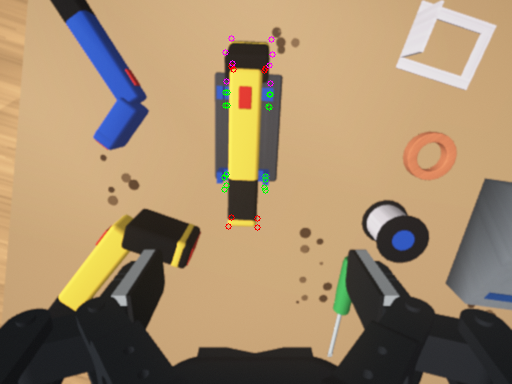

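The wrist view shows the scanner at about (245,130), head at the far end, lying between the blue saddles, and the model matches. The fit gives origin (0.597, 0.207), yaw 0.266. Next I grasp it.

Run:
```python
from h import *
A=here()[1];B=near(.266,A)
rows([([.597,.207,.15],B),([.597,.207,.077],B,15)],1)
```

```text
clock 8.07 p [0.5742 0.1829 0.2687] w 0.0854
-> [0.597 0.207 0.15 ] 5 rows:
[[1,6,-3,24,-0.2,0,0.4],[1,6,-3,24,-0.2,0,0.4],[1,6,-3,24,-0.2,0,0.4],[1,5,-3,23,-0.2,0,0.4],[1,5.8,-3.4,23.8,-0.2,0,0.4]]
-> [0.597 0.207 0.077] 5 rows:
[[1,0,-0,15,0,0,-0],[1,0,-0,15,0,0,-0],[1,0,-0,14,0,0,-0],[1,0,-0,15,0,0,-0],[1,0,-0,14,0,0,-0]]
```

Emit:
move_arm:
  deltas:
    - [1,6,-3,24,-0.2,0,0.4]
    - [1,6,-3,24,-0.2,0,0.4]
    - [1,6,-3,24,-0.2,0,0.4]
    - [1,5,-3,23,-0.2,0,0.4]
    - [1,6,-3,24,-0.2,0,0.4]
    - [1,0,0,0,0,0,0]
    - [1,0,0,0,0,0,0]

```text
clock: 8.65
eef_pos: [0.6014, 0.1893, 0.1486]
tool_rot: [0.989, 0.149, -0.003, -0.007]
ft_force: [-0.7, -0.1, 0.8]
grip_width: 0.0853
grasp_force: 0.0
```

Run:
```python
from h import *
A=here()[1];B=near(.266,A);print(np.round(A,3).tolist())
rows([([.597,.207,.1],B),([.597,.207,.077],B,12)],1)
```

```text
[[0.956, 0.294, -0.009], [0.294, -0.956, 0.013], [-0.005, -0.015, -1.0]]
clock 8.65 p [0.6014 0.1893 0.1486] w 0.0853
-> [0.597 0.207 0.1  ] 2 rows:
[[1,1,-9,24,-0.4,0.1,0.9],[1,0.1,-8.6,24.8,-0.5,0.2,1]]
-> [0.597 0.207 0.077] 2 rows:
[[1,-0,-0,11,0,-0,-0],[1,-0,-0,12,0,-0,-0]]
```

Run:
```python
from h import *
o=bot.get_obs();print({k:np.round(v,3) for k,v in o.items()})
```

```text
{'clock': np.float64(8.65), 'joint_pos': array([0.298, 0.551, 0.231, 1.255, 0.015, 3.141]), 'joint_vel': array([ 0.005, -0.041,  0.051,  0.01 ,  0.001,  0.002]), 'tau': array([ 4.0000e-03, -4.9050e+01,  2.3648e+01, -1.5700e-01,  4.5000e-02,
        0.0000e+00]), 'eef_pos': array([0.601, 0.189, 0.149]), 'tool_rot': array([ 0.989,  0.149, -0.003, -0.007]), 'ft_force': array([-0.691, -0.15 ,  0.805]), 'ft_torque': array([ 0.022, -0.011,  0.001]), 'grasp_force': np.float64(0.0), 'grip_width': np.float64(0.085)}
```

Joint 6 is at its 3.14 limit, so I take the half-turn grasp instead and turn the tool by −180° in the air.

Emit:
move_arm:
  deltas:
    - [1,0,0,-10,0,0,-7]
    - [1,0,0,-10,0,0,-7]
    - [1,0,0,-10,0,0,-7]
    - [1,0,0,0,0,0,-7]
    - [1,0,0,0,0,0,-7]
    - [1,0,0,0,0,0,-7]
    - [1,0,0,0,0,0,-7]
    - [1,0,0,0,0,0,-7]
    - [1,0,0,0,0,0,-7]
    - [1,0,0,0,0,0,-7]

```text
clock: 9.48
eef_pos: [0.6034, 0.1899, 0.183]
tool_rot: [0.722, 0.692, 0.005, -0.006]
ft_force: [0.1, -0.2, 0.6]
grip_width: 0.0854
grasp_force: 0.0
```

Emit:
move_arm:
  deltas:
    - [1,0,0,0,0,0,-7]
    - [1,0,0,0,0,0,-7]
    - [1,0,0,0,0,0,-7]
    - [1,0,0,0,0,0,-7]
    - [1,0,0,0,0,0,-7]
    - [1,0,0,0,0,0,-7]
    - [1,0,0,0,0,0,-7]
    - [1,0,0,0,0,0,-7]
    - [1,0,0,0,0,0,-7]
    - [1,0,0,0,0,0,-7]

```text
clock: 10.32
eef_pos: [0.6034, 0.19, 0.183]
tool_rot: [0.195, 0.981, 0.008, -0.002]
ft_force: [0.3, 0.1, -0.4]
grip_width: 0.0856
grasp_force: 0.0
```

Emit:
move_arm:
  deltas:
    - [1,0,0,0,0,0,-7]
    - [1,0,0,0,0,0,-7]
    - [1,0,0,0,0,0,-7]
    - [1,0,0,0,0,0,-7]
    - [1,0,0,0,0,0,-7]
    - [1,0,0,0,0,0,0]
    - [1,0,0,0,0,0,0]

```text
clock: 10.9
eef_pos: [0.6032, 0.1901, 0.1822]
tool_rot: [-0.105, 0.994, 0.008, -0.0]
ft_force: [0.0, -0.3, -0.7]
grip_width: 0.0853
grasp_force: 0.0
```

Run:
```python
from h import *
A=here()[1];B=near(.266,A);print(np.round(A,3).tolist())
rows([([.597,.207,.15],B),([.597,.207,.077],B,15)],1)
```

```text
[[-0.978, -0.208, -0.002], [-0.208, 0.978, 0.015], [-0.001, 0.015, -1.0]]
clock 10.9 p [0.6032 0.1901 0.1822] w 0.0853
-> [0.597 0.207 0.15 ] 2 rows:
[[1,1,9,16,0.4,0,-1.6],[1,1.4,8.5,16.4,0.5,0.1,-1.6]]
-> [0.597 0.207 0.077] 5 rows:
[[1,-0,0,15,-0,-0,-0],[1,-0,0,14,-0,-0,-0],[1,-0,0,15,-0,-0,-0],[1,-0,0,14,-0,-0,-0],[1,-0,0,15,-0,-0,-0]]
```

Emit:
move_arm:
  deltas:
    - [1,1,9,16,0.4,0,-1.6]
    - [1,1,9,16,0.5,0,-1.6]
    - [1,0,0,0,0,0,0]
    - [1,0,0,0,0,0,0]
    - [1,0,0,0,0,0,0]

```text
clock: 11.32
eef_pos: [0.597, 0.2074, 0.1493]
tool_rot: [-0.133, 0.991, -0.0, 0.0]
ft_force: [-0.4, -0.8, 0.4]
grip_width: 0.0858
grasp_force: 0.0
```

Run:
```python
from h import *
p,A,_=here();B=near(.266,A);print(np.round(A,3).tolist())
rows([([.597,.207,.077],B,15)],1)
c=cal("wrist");im=bot.camera("wrist")
for d in bot.outline_of("scanner","wrist")[:3]:
    print(d["conf"],d["rect"],fit([(c,d["pixels"].astype(np.float32))],SCN,.075,[.597,.207,.266]))
```

```text
[[-0.965, -0.264, 0.0], [-0.264, 0.965, -0.001], [0.0, -0.001, -1.0]]
clock 11.32 p [0.597  0.2074 0.1493] w 0.0858
-> [0.597 0.207 0.077] 5 rows:
[[1,0,-0,14,-0,-0,0],[1,0,-0,15,-0,-0,0],[1,0,-0,14,-0,-0,0],[1,0,-0,15,-0,-0,0],[1,0.1,-0.3,14.3,-0,-0,0.1]]
0.96 [381.8, 161.1, 91.9, 158.2] (array([0.597, 0.207, 0.266]), np.float64(-0.0))
0.64 [332.1, 0.0, 176.6, 58.9] (array([0.597, 0.207, 0.266]), np.float64(-0.0))
0.57 [225.4, 80.7, 56.8, 239.2] (array([0.59796222, 0.20758296, 0.27006533]), np.float64(0.955340564250946))
```

Emit:
move_arm:
  deltas:
    - [1,0,0,14,0,0,0]
    - [1,0,0,15,0,0,0]
    - [1,0,0,14,0,0,0]
    - [1,0,0,15,0,0,0]
    - [1,0,0,14,0,0,0]
    - [1,0,0,0,0,0,0]
    - [1,0,0,0,0,0,0]

```text
clock: 12.0
eef_pos: [0.5963, 0.207, 0.0762]
tool_rot: [-0.133, 0.991, -0.0, -0.001]
ft_force: [-0.4, 0.1, 0.6]
grip_width: 0.0854
grasp_force: 0.0
```

Emit:
move_arm:
  deltas:
    - [0,0,0,0,0,0,0]
    - [0,0,0,0,0,0,0]
    - [0,0,0,0,0,0,0]
    - [0,0,0,0,0,0,0]
    - [0,0,0,0,0,0,0]
    - [0,0,0,0,0,0,0]
    - [0,0,0,0,0,0,0]

```text
clock: 12.58
eef_pos: [0.597, 0.2077, 0.0771]
tool_rot: [-0.134, 0.991, -0.0, 0.0]
ft_force: [-0.2, -0.4, 5.1]
grip_width: 0.0294
grasp_force: 60.4
```

Run:
```python
from h import *
p,A,_=here();T=frame(.5747,-.2166,.160);B=near(.160,A)
g=ap(T,[-.117,-.034,.19])[0];print(g)
rows([([p[0],p[1],.29],A,25),([g[0],g[1],.29],B,25)],0)
```

```text
[ 0.46461123 -0.26880596  0.19      ]
clock 12.58 p [0.597  0.2077 0.0771] w 0.0294
-> [0.597  0.2077 0.29  ] 9 rows:
[[0,-0,-0,-24,0,0,0],[0,-0,-0,-24,0,0,0],[0,-0,-0,-24,0,0,0],[0,-0,-0,-23,0,0,0],[0,-0,-0,-24,0,0,0],[0,-0,-0,-23,0,0,0],[0,-0,-0,-24,0,0,0],[0,-0,-0,-23,0,0,0],[0,-0.1,-0.1,-23.9,0,0,0]]
-> [ 0.4646 -0.2688  0.29  ] 20 rows:
[[0,13,-21,0,-0,0,0.3],[0,13,-21,0,-0,0,0.3],[0,12,-21,0,-0,0,0.3],[0,12,-21,0,-0,0,0.3],[0,12,-22,0,-0,0,0.3],[0,12,-22,0,-0,0,0.3],[0,12,-22,0,-0,0,0.3],[0,12,-22,0,-0,0,0.3],[0,12,-22,0,-0,0,0.3],[0,12,-22,0,-0,0,0.3],[0,12,-22,0,-0,0,0.3],[0,11,-22,0,-0,0,0.3],[0,11,-22,0,-0,0,0.3],[0,11,-22,0,-0,0,0.3],[0,11,-22,0,-0,0,0.3],[0,11,-22,0,-0,0,0.3],[0,11,-22,0,-0,0,0.4],[0,11,-22,0,-0,0,0.3],[0,11,-22,0,-0,0,0.4],[0,10.5,-22.3,0.1,-0,0,0.3]]
```

Emit:
move_arm:
  deltas:
    - [0,0,0,-10,0,0,0]
    - [0,0,0,-20,0,0,0]
    - [0,0,0,-24,0,0,0]
    - [0,0,0,-24,0,0,0]
    - [0,0,0,-25,0,0,0]
    - [0,0,0,-25,0,0,0]
    - [0,0,0,-25,0,0,0]
    - [0,0,0,-25,0,0,0]
    - [0,0,0,-20,0,0,0]
    - [0,0,0,-15,0,0,0]

```text
clock: 13.42
eef_pos: [0.5965, 0.2078, 0.2913]
tool_rot: [-0.134, 0.991, -0.0, -0.0]
ft_force: [0.7, 0.1, -1.9]
grip_width: 0.029
grasp_force: 59.7
```

Emit:
move_arm:
  deltas:
    - [0,6,-10,0,0,0,0.3]
    - [0,13,-21,0,0,0,0.3]
    - [0,13,-21,0,0,0,0.3]
    - [0,12,-21,0,0,0,0.3]
    - [0,12,-21,0,0,0,0.3]
    - [0,12,-22,0,0,0,0.3]
    - [0,12,-22,0,0,0,0.3]
    - [0,12,-22,0,0,0,0.3]
    - [0,12,-22,0,0,0,0.3]
    - [0,12,-22,0,0,0,0.3]

```text
clock: 14.25
eef_pos: [0.5314, -0.02, 0.2878]
tool_rot: [-0.108, 0.994, -0.0, -0.002]
ft_force: [0.9, -0.2, -2.3]
grip_width: 0.0292
grasp_force: 59.7
```

Emit:
move_arm:
  deltas:
    - [0,12,-22,0,0,0,0.3]
    - [0,12,-22,0,0,0,0.3]
    - [0,11,-22,0,0,0,0.3]
    - [0,11,-22,0,0,0,0.3]
    - [0,11,-22,0,0,0,0.3]
    - [0,11,-22,0,0,0,0.3]
    - [0,11,-22,0,0,0,0.3]
    - [0,11,-22,0,0,0,0.4]
    - [0,11,-22,0,0,0,0.3]
    - [0,9,-18,0,0,0,0.3]

```text
clock: 15.08
eef_pos: [0.4646, -0.2529, 0.2881]
tool_rot: [-0.08, 0.997, 0.0, -0.002]
ft_force: [0.5, 0.0, -2.4]
grip_width: 0.0291
grasp_force: 59.7
```

Emit:
move_arm:
  deltas:
    - [0,3,-6,0,0,0,0]
    - [0,0,0,0,0,0,0]
    - [0,0,0,0,0,0,0]

```text
clock: 15.33
eef_pos: [0.4639, -0.2575, 0.2887]
tool_rot: [-0.081, 0.997, 0.0, -0.001]
ft_force: [0.0, 0.7, -1.3]
grip_width: 0.0294
grasp_force: 59.7
```

Run:
```python
from h import *
p,A,_=here();T=frame(.5747,-.2166,.160);B=near(.160,A);print(np.round(A,3).tolist())
g=ap(T,[-.117,-.034,.19])[0]
rows([([g[0],g[1],.23],B,25),([g[0],g[1],.19],B,14)],0)
for n in("side","top"):
    c=cal(n);im=bot.camera(n);im2=im.copy()
    if n=="side":
      S=np.eye(4);S[:3,:3]=np.array([-A[:,0],A[:,1],-A[:,2]]).T;S[:3,:3]=np.array([-A[:,0],np.cross(-A[:,2],-A[:,0]),-A[:,2]]).T;S[:3,3]=p+[0,0,-.002]+S[:3,0]*.001
    for P,X,col in((SCN[0],S,(255,0,255)),(SCN[1],S,(255,255,0)),(TES[0],T,(0,255,0)),([[-.001,-.034,.079]],T,(0,0,255)),([[-.0025,.036,.127]],T,(0,255,255))):
        for q in proj(c,ap(X,P)): cv2.circle(im2,tuple(int(v) for v in np.round(q)),2,col,1)
    if n=="side": a=cv2.resize(im2[120:384,220:420],(400,528))
    else: b=cv2.resize(im2[130:330,270:420],(400,528))
cv2.imwrite("pics/s3.png",np.hstack([a,b]))
```

```text
[[-0.987, -0.161, -0.003], [-0.161, 0.987, 0.001], [0.003, 0.001, -1.0]]
clock 15.33 p [ 0.4639 -0.2575  0.2887] w 0.0294
-> [ 0.4646 -0.2688  0.23  ] 3 rows:
[[0,0,-4,20,0,-0.1,0],[0,1,-4,19,0,-0,0],[0,0,-3.3,19.7,0.1,-0.1,0.1]]
-> [ 0.4646 -0.2688  0.19  ] 3 rows:
[[0,0,0,13,-0,0,-0],[0,0,0,13,-0,0,-0],[0,0.1,0,14,-0,0,-0]]
```

View pics/s3.png

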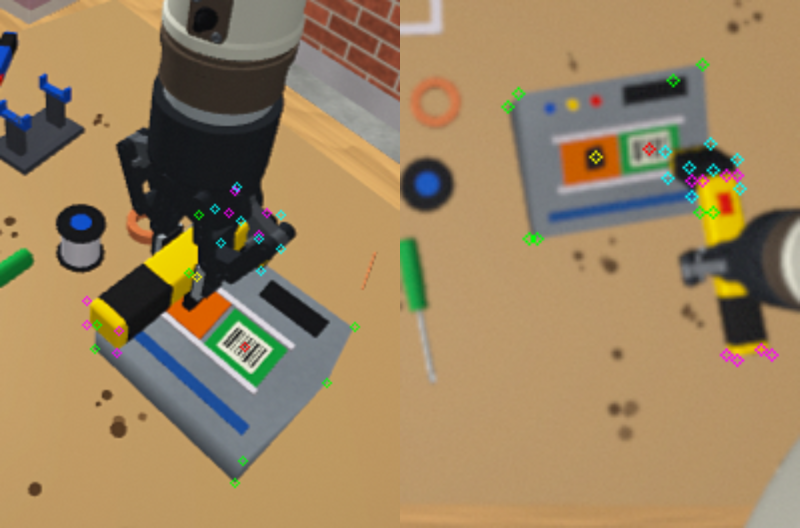

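The side and top crops show the shutter open (orange plate to the left, white label uncovered at top crop (650,148), where the model's red dot lies). The scanner points forward over the front edge. I lower it to the scan height.

Emit:
move_arm:
  deltas:
    - [0,0,-4,20,0,-0.1,0]
    - [0,1,-4,19,0,0,0]
    - [0,0,-3,20,0,-0.1,0]
    - [0,0,0,13,0,0,0]
    - [0,0,0,13,0,0,0]
    - [0,0,0,13,0,0,0]
    - [0,0,0,0,0,0,0]
    - [0,0,0,0,0,0,0]
    - [0,0,0,0,0,0,0]

```text
clock: 16.18
eef_pos: [0.4663, -0.2684, 0.1924]
tool_rot: [-0.082, 0.997, -0.0, 0.001]
ft_force: [0.9, 0.6, -1.6]
grip_width: 0.0289
grasp_force: 59.7
```

Run:
```python
from h import *
p,A,_=here();T=frame(.5747,-.2166,.160);B=near(.160,A);print(np.round(A,4).tolist())
g=ap(T,[-.117,-.034,.19])[0]
rows([(g,B)],0)
C={n:cal(n) for n in("top","side","wrist")}
for n,c in C.items():
    im=bot.camera(n);S=frame(p[0],p[1],.16,p[2]-.002)
    for d in bot.outline_of("scanner",n):
        m=d["pixels"].astype(np.float32);a=mask(c,S,SCN);i=np.minimum(a,m).sum()/m.sum()
        if i>.4:
            q=np.argwhere(m>0);print(n,d["conf"],d["rect"],"inside",i)
            best=[]
            for dx in np.arange(-10,11,1.):  # slide along scanner x: observed mask in model, and occluders only remove
                a=mask(c,frame(*(p[:2]+dx/1e3*S[:2,0]),.16,p[2]-.002),SCN);best.append((round(float(np.minimum(a,m).sum()/np.maximum(a,m).sum()),3),dx))
            print(sorted(best)[::-1][:5])
    if n!="wrist":cv2.imwrite(f"pics/{n}4.png",im)
```

```text
[[-0.9866, -0.1629, 0.0031], [-0.1629, 0.9866, -0.0007], [-0.0029, -0.0012, -1.0]]
clock 16.18 p [ 0.4663 -0.2684  0.1924] w 0.0289
-> [ 0.4646 -0.2688  0.19  ] 1 rows:
[[0,1.8,-0.1,2.4,-0.1,0.2,0.2]]
top 0.79 [363.7, 191.2, 34.7, 66.0] inside 0.9945244
[(0.656, np.float64(3.0)), (0.654, np.float64(0.0)), (0.653, np.float64(2.0)), (0.651, np.float64(1.0)), (0.649, np.float64(-1.0))]
side 0.8 [271.6, 265.3, 84.9, 70.9] inside 0.99589735
[(0.56, np.float64(1.0)), (0.558, np.float64(0.0)), (0.557, np.float64(2.0)), (0.555, np.float64(3.0)), (0.553, np.float64(-1.0))]
wrist 0.72 [209.2, 70.3, 90.9, 282.1] inside 0.9953779
[(0.84, np.float64(1.0)), (0.834, np.float64(2.0)), (0.832, np.float64(0.0)), (0.827, np.float64(3.0)), (0.822, np.float64(-1.0))]
```

The scanner sits about 1 mm forward in the grip, as assumed. I apply the small correction and hold for 1.7 s.

Emit:
move_arm:
  deltas:
    - [0,1.8,0,2.4,-0.1,0.2,0.2]
    - [0,0,0,0,0,0,0]
    - [0,0,0,0,0,0,0]
    - [0,0,0,0,0,0,0]
    - [0,0,0,0,0,0,0]
    - [0,0,0,0,0,0,0]
    - [0,0,0,0,0,0,0]
    - [0,0,0,0,0,0,0]
    - [0,0,0,0,0,0,0]
    - [0,0,0,0,0,0,0]

```text
clock: 17.32
eef_pos: [0.4639, -0.2692, 0.1892]
tool_rot: [-0.079, 0.997, 0.0, -0.001]
ft_force: [-0.8, 0.3, -1.1]
grip_width: 0.0292
grasp_force: 59.7
```

Emit:
move_arm:
  deltas:
    - [0,0,0,0,0,0,0]
    - [0,0,0,0,0,0,0]
    - [0,0,0,0,0,0,0]
    - [0,0,0,0,0,0,0]
    - [0,0,0,0,0,0,0]
    - [0,0,0,0,0,0,0]
    - [0,0,0,0,0,0,0]
    - [0,0,0,0,0,0,0]
    - [0,0,0,0,0,0,0]
    - [0,0,0,0,0,0,0]

```text
clock: 18.15
eef_pos: [0.4639, -0.2691, 0.1892]
tool_rot: [-0.079, 0.997, 0.001, -0.001]
ft_force: [-0.3, 0.1, -1.6]
grip_width: 0.029
grasp_force: 59.7
```

Run:
```python
from h import *
p,A,_=here();T=frame(.5747,-.2166,.160);S=np.eye(4);S[:3,:3]=np.array([-A[:,0],A[:,1],-A[:,2]]).T;S[:3,3]=p-[0,0,.002]+.001*S[:3,0]
n=ap(S,[.091,0,-.043])[0];b=S[:3,:3]@_b if 0 else S[:3,:3]@[np.cos(np.radians(70)),0,-np.sin(np.radians(70))]
L=ap(T,[-.001,-.034,.079])[0];v=L-n;N=T[:3,:3]@[-np.sin(np.radians(20)),0,np.cos(np.radians(20))]
print("dist",v@b,"off",np.linalg.norm(v-(v@b)*b),"ang",np.degrees(np.arccos(-b@N)))
rows([([p[0],p[1],.29],A,25),([.597,.2077,.29],near(.2675,A),25)],0)
```

```text
dist 0.0696527533827966 off 0.0011837014945000912 ang 0.09243776299455343
clock 18.15 p [ 0.4639 -0.2691  0.1892] w 0.029
-> [ 0.4639 -0.2691  0.29  ] 5 rows:
[[0,0,0,-20,0,0,0],[0,0,0,-20,0,0,0],[0,0,0,-20,0,0,0],[0,0,0,-20,0,0,0],[0,0.1,0.1,-20.8,0,0,0]]
-> [0.597  0.2077 0.29  ] 20 rows:
[[0,-10,22,0,0,-0,-0.3],[0,-10,22,0,0,-0,-0.3],[0,-11,22,0,0,-0,-0.3],[0,-11,22,0,0,-0,-0.3],[0,-11,22,0,0,-0,-0.3],[0,-11,22,0,0,-0,-0.3],[0,-11,22,0,0,-0,-0.3],[0,-11,22,0,0,-0,-0.3],[0,-11,22,0,0,-0,-0.3],[0,-11,22,0,0,-0,-0.3],[0,-12,22,0,0,-0,-0.3],[0,-12,22,0,0,-0,-0.3],[0,-12,22,0,0,-0,-0.3],[0,-12,22,0,0,-0,-0.3],[0,-12,22,0,0,-0,-0.3],[0,-12,22,0,0,-0,-0.3],[0,-12,22,0,0,-0,-0.4],[0,-12,22,0,0,-0,-0.3],[0,-12,21,0,0,-0,-0.4],[0,-13.1,21.7,0.2,0.1,-0.1,-0.3]]
```

Distance 69.7 mm, 1.2 mm off centre, 0.1° off square: the scan is good. Now I carry the scanner back.

Emit:
move_arm:
  deltas:
    - [0,0,0,-10,0,0,0]
    - [0,0,0,-20,0,0,0]
    - [0,0,0,-20,0,0,0]
    - [0,0,0,-20,0,0,0]
    - [0,0,0,-20,0,0,0]
    - [0,0,0,-11,0,0,0]

```text
clock: 18.65
eef_pos: [0.4648, -0.2697, 0.2938]
tool_rot: [-0.079, 0.997, -0.001, 0.001]
ft_force: [0.7, -0.4, -2.2]
grip_width: 0.0291
grasp_force: 59.7
```

Emit:
move_arm:
  deltas:
    - [0,-5,11,0,0,0,-0.3]
    - [0,-10,22,0,0,0,-0.3]
    - [0,-11,22,0,0,0,-0.3]
    - [0,-11,22,0,0,0,-0.3]
    - [0,-11,22,0,0,0,-0.3]
    - [0,-11,22,0,0,0,-0.3]
    - [0,-11,22,0,0,0,-0.3]
    - [0,-11,22,0,0,0,-0.3]
    - [0,-11,22,0,0,0,-0.3]
    - [0,-11,22,0,0,0,-0.3]

```text
clock: 19.48
eef_pos: [0.5268, -0.0429, 0.2899]
tool_rot: [-0.106, 0.994, 0.001, -0.001]
ft_force: [0.2, 0.0, -1.8]
grip_width: 0.0296
grasp_force: 59.8
```

Emit:
move_arm:
  deltas:
    - [0,-12,22,0,0,0,-0.3]
    - [0,-12,22,0,0,0,-0.3]
    - [0,-12,22,0,0,0,-0.3]
    - [0,-12,22,0,0,0,-0.3]
    - [0,-12,22,0,0,0,-0.3]
    - [0,-12,22,0,0,0,-0.3]
    - [0,-12,22,0,0,0,-0.3]
    - [0,-12,22,0,0,0,-0.3]
    - [0,-12,20,0,0,0,-0.3]
    - [0,-8,14,0,0,0,-0.3]

```text
clock: 20.32
eef_pos: [0.5908, 0.1892, 0.2895]
tool_rot: [-0.133, 0.991, 0.001, -0.001]
ft_force: [-0.3, -0.1, -2.0]
grip_width: 0.0293
grasp_force: 59.8
```

Emit:
move_arm:
  deltas:
    - [0,0,0,0,0,0,0]
    - [0,0,0,0,0,0,0]
    - [0,0,0,0,0,0,0]

```text
clock: 20.57
eef_pos: [0.5907, 0.1862, 0.2899]
tool_rot: [-0.132, 0.991, 0.0, -0.001]
ft_force: [0.0, 0.5, -2.4]
grip_width: 0.029
grasp_force: 59.8
```

Run:
```python
from h import *
p,A,_=here();B=near(.2675,A);print(np.round(A,4).tolist())
rows([([.597,.2077,.2],B,25),([.597,.2077,.12],B,20)],0)
```

```text
[[-0.9653, -0.261, -0.003], [-0.261, 0.9653, 0.0002], [0.0029, 0.001, -1.0]]
clock 20.57 p [0.5907 0.1862 0.2899] w 0.029
-> [0.597  0.2077 0.2   ] 4 rows:
[[0,-3,5,22,0,-0,-0],[0,-3,5,23,0,-0.1,-0.1],[0,-3,4,22,0,-0,-0],[0,-2.9,5,22.9,0.1,-0.1,-0.1]]
-> [0.597  0.2077 0.12  ] 4 rows:
[[0,0,0,20,-0,0,0],[0,0,0,20,-0,0,0],[0,0,0,20,-0,0,0],[0,0,0,20,-0,0,0]]
```

Emit:
move_arm:
  deltas:
    - [0,-3,5,22,0,0,0]
    - [0,-3,5,23,0,-0.1,-0.1]
    - [0,-3,5,22,0,0,0]
    - [0,-3,5,23,0,-0.1,-0.1]
    - [0,0,0,20,0,0,0]
    - [0,0,0,20,0,0,0]
    - [0,0,0,20,0,0,0]
    - [0,0,0,15,0,0,0]
    - [0,0,0,0,0,0,0]
    - [0,0,0,0,0,0,0]

```text
clock: 21.4
eef_pos: [0.5969, 0.2077, 0.1249]
tool_rot: [-0.132, 0.991, 0.0, -0.0]
ft_force: [-0.3, -0.7, -1.3]
grip_width: 0.0293
grasp_force: 59.7
```

Run:
```python
from h import *
p,A,_=here();B=near(.2675,A);print(np.round(A,4).tolist())
rows([([.597,.2077,.105],B,25),([.597,.2077,.08],B,8)],0)
```

```text
[[-0.9649, -0.2626, -0.0006], [-0.2626, 0.9649, 0.0009], [0.0003, 0.001, -1.0]]
clock 21.4 p [0.5969 0.2077 0.1249] w 0.0293
-> [0.597  0.2077 0.105 ] 1 rows:
[[0,-0.1,0,19.9,0.1,-0,-0.1]]
-> [0.597  0.2077 0.08  ] 4 rows:
[[0,-0,0,6,-0,-0,-0],[0,-0,0,6,-0,-0,-0],[0,-0,0,6,-0,-0,-0],[0,-0,0,7,-0,-0,-0]]
```

Emit:
move_arm:
  deltas:
    - [0,0,0,12,0,0,-0.1]
    - [0,0,0,12,0,0,0]
    - [0,0,0,8,0,0,0]
    - [0,0,0,7,0,0,0]
    - [0,0,0,5,0,0,0]
    - [0,0,0,1,0,0,0]
    - [0,0,0,0,0,0,0]
    - [0,0,0,0,0,0,0]

```text
clock: 22.07
eef_pos: [0.5982, 0.2091, 0.081]
tool_rot: [-0.134, 0.991, 0.001, 0.001]
ft_force: [0.3, 0.1, -2.1]
grip_width: 0.029
grasp_force: 59.7
```

Emit:
move_arm:
  deltas:
    - [0,0,0,1,0,0,0]
    - [0,0,0,1,0,0,0]
    - [0,0,0,0,0,0,0]

```text
clock: 22.32
eef_pos: [0.5979, 0.209, 0.0786]
tool_rot: [-0.134, 0.991, 0.001, 0.001]
ft_force: [-1.1, -0.1, -1.9]
grip_width: 0.0292
grasp_force: 59.7
```

Emit:
move_arm:
  deltas:
    - [0,0,0,1,0,0,0]
    - [0,0,0,0,0,0,0]
    - [0,0,0,0.5,0,0,0]
    - [0,0,0,0,0,0,0]

```text
clock: 22.65
eef_pos: [0.5978, 0.209, 0.0772]
tool_rot: [-0.134, 0.991, 0.001, 0.001]
ft_force: [-0.5, 0.5, -0.1]
grip_width: 0.029
grasp_force: 60.0
```

Emit:
move_arm:
  deltas:
    - [0,0,0,0.5,0,0,0]
    - [0,0,0,0,0,0,0]
    - [0,0,0,0,0,0,0]

```text
clock: 22.9
eef_pos: [0.5979, 0.209, 0.0771]
tool_rot: [-0.134, 0.991, 0.001, 0.001]
ft_force: [-2.0, 0.1, 4.0]
grip_width: 0.0291
grasp_force: 60.5
```

The upward force of 4 N shows the scanner resting in its saddles. I let go and back straight up.

Emit:
move_arm:
  deltas:
    - [1,0,0,0,0,0,0]
    - [1,0,0,0,0,0,0]
    - [1,0,0,0,0,0,0]
    - [1,0,0,0,0,0,0]
    - [1,0,0,0,0,0,0]
    - [1,0,0,0,0,0,0]
    - [1,0,0,0,0,0,0]
    - [1,0,0,-10,0,0,0]
    - [1,0,0,-20,0,0,0]
    - [1,0,0,-25,0,0,0]

```text
clock: 23.73
eef_pos: [0.5964, 0.2084, 0.1306]
tool_rot: [-0.134, 0.991, 0.0, -0.001]
ft_force: [0.6, -0.6, -0.7]
grip_width: 0.0853
grasp_force: 0.0
```

Emit:
move_arm:
  deltas:
    - [1,0,0,-30,0,0,0]
    - [1,0,0,-30,0,0,0]
    - [1,0,0,-30,0,0,0]
    - [1,20,0,-20,0,0,0]
    - [1,30,0,0,0,0,0]
    - [1,30,0,0,0,0,0]
    - [1,30,0,0,0,0,0]
    - [1,30,0,0,0,0,0]
    - [1,0,0,0,0,0,0]
    - [1,0,0,0,0,0,0]

```text
clock: 24.57
eef_pos: [0.4614, 0.1712, 0.2424]
tool_rot: [-0.134, 0.991, 0.001, 0.002]
ft_force: [0.7, 0.3, 1.2]
grip_width: 0.0855
grasp_force: 0.0
```

Run:
```python
from h import *
print(here()[2]["clock"],here()[0])
im=bot.camera("side");t=bot.camera("top")
for n,x0 in(("side",0),("top",0)):
    for d in bot.outline_of("scanner",n):
        f=fit([(cal(n),d["pixels"].astype(np.float32))],SCN,.075,[.597,.207,.266])
        if f[1]>.3: print(n,f)
cv2.imwrite("pics/e1.png",np.vstack([cv2.resize(im[120:360,60:420],(720,480)),cv2.resize(t[140:230,180:400],(720,295))[:120]])[:600])
```

```text
24.5667 [0.46135017 0.1711799  0.24241942]
side (array([0.59975194, 0.2091238 , 0.29213943]), np.float64(0.8279036283493042))
side (array([0.59228784, 0.30660169, 0.71605171]), np.float64(0.5584546327590942))
top (array([0.59859172, 0.20798712, 0.27791371]), np.float64(0.8511596322059631))
```

View pics/e1.png

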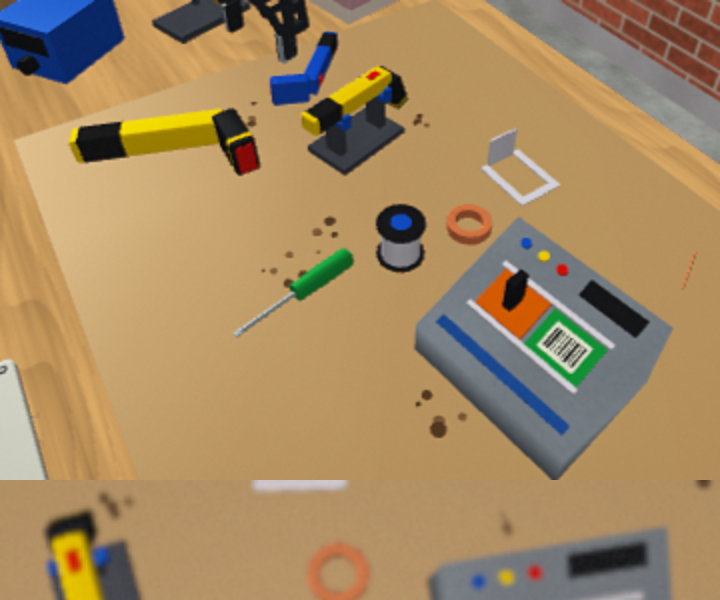

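The side view shows the scanner back in its rest at about (355,98), the shutter open at (515,297) with the label uncovered at (567,345), the other things where they were, and the gripper clear.

```bash
python3 -c "
from workcell import bot
print(bot.job_done())"
```

```text
the job is handed in; nothing more can be done
None
```

I opened the shutter to its end stop and held the scanner about 70 mm square over the label for about 1.7 s. I then put it back in its rest, left the shutter open, and handed the job in after about 25 s of robot time.

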